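# Empty the tote of turning offcuts into the covered scrap bin

## Robot

A 6-joint arm with a two-finger parallel gripper is mounted at the origin on the work surface. World frame = base frame: x ahead of the robot, y to its left, z up, the work surface at z = 0. Lengths are in m, angles in rad, forces in N, time in s.
With the tool pointing down it reaches from about 0.35 to 1 m from the base axis. Payload 7.1 kg.
Tool frame: the origin (TCP) lies between the finger pads; the fingertips stand 22 mm ahead of it and the grasp point (between the pads) lies 3 mm ahead of it; z points along the fingers, y is the line along which they close (so a half turn about z gives the same grasp; the last joint's range is limited). The gripper opens to 85 mm and grips with 20 to 120 N. Pads are 22 mm wide; open, the fingers measure 114 mm over their backs; the gripper's body (76 mm by 85 mm) begins 54 mm behind the grasp point. The pads swing forward as they close: fully open they stand 13 mm farther back than shut.
Start: joints at [1.219, 0.423, 1.63, -0, 1.089, -0.019], TCP at [0.204, 0.591, 0.253] pointing down, gripper open.
Joint ranges: [-3, 3], [-0.9, 2.11], [0.09, 2.58], [-1.31, 4.45], [0.11, 2.69], [-2.54, 2.54]. Speed limits (rad/s): [2.39, 2.39, 3.01, 3.14, 3.14, 3.14].

## Interface

Orientations are given as a rotation vector (axis times angle).
In Python, from rig import manip gives the robot as it stands. The module is installed in compiled form; this text tells all that it offers. Calls block until the motion is done:
- manip.move_to(position, orientation): joint-space move of the TCP to a pose.
- manip.servo_line(position, orientation=None, rate=0.15): straight line of the TCP; orientation=None keeps the orientation; rate is the mean speed in m/s.
- manip.set_joints(angles): joint-space move.
- manip.command_gripper(opening, f_grip=None): finger opening in m; f_grip is the grip in N (None keeps the last); returns when the fingers have stopped.
- manip.hold(seconds).
- manip.solve_ik(position, orientation): joint angles nearest the present ones, or None.
- manip.camera(name): name is "scene" or "top"; returns a dict with "image" (480x640x3 uint8, red, green, blue), "fx", "fy", "cx", "cy" (pixels), "k1" (the pictures are not rectified: a ray, as slopes to the right and down, at radius r is drawn at 1 + k1 r^2 times it, then the intrinsics apply), "cam_to_world" (4x4, takes a point from camera to world coordinates). Camera axes: x right, y down, z forward; pixel columns grow to the right and rows downward; lengths in m; the calibration is good to about 2 mm. A picture is of the moment at which its call begins. There is no depth.
A pose or a line that the arm cannot do raises manip.IKError and nothing moves.
- manip.sign_off(): hands the job in; it is judged then, once.
Readings, each from a call of its own:
- manip.get_time(): time.
- manip.get_joint_positions(): joint angles.
- manip.get_joint_vel(): joint speeds.
- manip.get_tau(): joint torques, N m.
- manip.get_position(): TCP position.
- manip.get_ee_rot(): TCP orientation.
- manip.get_contact_force(): force on the tool from outside, world axes, zero at the start.
- manip.get_torque(): the same for the moment, N m.
- manip.get_width(): finger opening in m.
- manip.get_grip_force(): force on a finger pad.
Only numpy, scipy, OpenCV 4.12 (cv2) and the standard library are available. Lean on these libraries where they do the work, as an engineer would, in place of code of your own. Each camera call takes 0.05 s, during which the arm holds its last target. There are 200 camera calls.

## Task

Slide the red cover of the grey offcut bin fully open and leave it open. Then lift the plywood tote by its bar, carry it over the bin with all five wooden offcuts still in it, and tip them all into the bin through its open front. Finally set the empty tote down gently, upright and centred on the green mat, and let go, without disturbing the baluster, the glue bottle or the gouge.

Things in the scene. Friction and masses are not known exactly. Their poses are not given: they have to be found in the camera images.
- bin: Grey open-topped bin fixed to the bench, 220 (its x) x 240 (its y) x 125 high, walls and floor 10 thick. Origin: centre of the underside. Two aluminium rails, 10 wide and spaced 230 apart centre to centre (at bin x = -115 and +115), carry the cover; they run from bin y = -120 to +340 and their top, the highest fixed part of the bin, is 145 above the bench. Two thin legs hold their +y ends.
- slide_cover (a joint): Travel in m of the red cover (214 x 226, 8 thick, top 136 above the bench) along the bin's +y axis: 0 closed, 0.21 fully open. It starts nearly closed, stays where it is left and slides with about 2 N of friction.
- cover_handle (a point): Middle of the black handle bar in the centre of the cover. The bar is 80 long along bin x, 20 thick along bin y and stands 34 above the cover; this point is 155 above the bench and 15 below the bar's top. The point's axes are the bin's.
- tote: Loose plywood tote, about 0.3 to 0.55 kg, 150 (x) x 150 (y). Origin: centre of the underside. Floor 8 thick; rear wall (tote +x) 8 thick and two side cheeks (tote +y and -y) 10 thick, all 60 high; the -x side is fully open, with no lip, and is where the parts are poured out. In the middle of each cheek a post 36 wide along tote x rises to 128.
- tote_bar (a point): Centre of the tote's dark carrying bar, 114 above the tote's underside, centred over the tote. The bar runs along tote y, 130 long between the posts, and is 22 thick along tote x and 24 high; pinch it across tote x from above. The point's axes are the tote's.
- offcut1: Square pale offcut 34 x 34 x 36 high, 32 g, loose in the tote. Origin: centre of its underside.
- offcut2: Turned pale stub, 36 across, 40 high, 28 g, standing loose in the tote. Origin: centre of its underside.
- offcut3: Dark block 36 x 30 x 30 high, 30 g, loose in the tote. Origin: centre of its underside.
- offcut4: Brown block 38 x 36 x 32 high, 34 g, loose in the tote. Origin: centre of its underside. Like the others it slides on the tote's floor only once that is tipped by some 23 to 35 degrees; 45 to 50 degrees empties it.
- offcut5: Turned pale stub, 38 across, 34 high, 28 g, standing loose in the tote. Origin: centre of its underside.
- mat: Green mat fixed to the bench, 200 x 200, 3 thick. Origin: centre of its underside.
- baluster: Finished turned piece standing on the bench, 54 across, 135 high. Bystander. Origin: centre of its underside.
- glue: Yellow bottle with a red cap standing on the bench, 56 across, 140 high. Bystander. Origin: centre of its underside.
- gouge: Turning gouge lying on the bench, 240 long, 34 at its widest, 29 high; its steel points along its own +x. Bystander. Origin: on the bench near its ferrule, 110 from its butt.
There are look-alikes about, which are no part of the job. What is shaped like the offcut2 but pink is not meant. Several things look just like the tote: the one meant starts farthest from the robot's base.

How it is judged:
By the outcome, as a careful person would: the job done as asked, in the order asked, and still so for the second after the job is handed in, with the robot touching nothing.
It also fails if it takes over 72 s, if anything falls off the work surface, if the arm or the gripper's body presses on something with over 40 N, if the wrist force passes 120 N, or if a joint passes its speed limit or range.

## Working session

There is one attempt and no reset: what is moved stays moved. The work goes in short steps, each a Python script; the robot and the scene stay as the last script left them, time stands still between calls to the robot, and variables do not carry over. Pictures are saved under pics/ and viewed, at most 10 in all, crops included, and the job is handed in when it is done.

```bash
mkdir -p pics
cat > h.py <<'E'
import numpy as np, cv2
from rig import manip
from scipy.spatial.transform import Rotation as R
def snap(n,f=None):
    c=manip.camera(n); c['cam_to_world']=np.array(c['cam_to_world'])
    if f: cv2.imwrite('pics/'+f,c['image'][:,:,::-1])
    return c
def ray(c,uv):
    K=np.array([[c['fx'],0,c['cx']],[0,c['fy'],c['cy']],[0,0,1.]])
    d=(np.array(uv,float)-[c['cx'],c['cy']])/[c['fx'],c['fy']]
    u=d.copy()
    for _ in range(20): u=d/(1+c['k1']*(u@u))
    T=c['cam_to_world']; return T[:3,3],T[:3,:3]@np.r_[u,1]
def onz(c,uv,z):
    o,d=ray(c,uv); return (o+d*(z-o[2])/d[2])[:2]
def down(yaw): # tool y axis along (cos,sin)(yaw); z down
    y=np.array([np.cos(yaw),np.sin(yaw),0]);z=np.array([0,0,-1.])
    return R.from_matrix(np.c_[np.cross(y,z),y,z])
E
python3 - <<'E'
from h import *
for n in('scene','top'):
    c=snap(n,n+'0.png'); print(n,c['fx'],c['k1'],c['cam_to_world'].round(3).tolist())
E
```

```text
scene 549.3902989575039 -0.01067536167498492 [[0.797, 0.387, -0.463, 1.058], [0.603, -0.537, 0.59, -0.773], [-0.02, -0.749, -0.662, 0.844], [0.0, 0.0, 0.0, 1.0]]
top 455.44335947307417 -0.03566053414894072 [[0.024, -0.997, 0.079, 0.464], [-1.0, -0.024, 0.013, -0.118], [-0.011, -0.079, -0.997, 1.146], [0.0, 0.0, 0.0, 1.0]]
```

View pics/scene0.png

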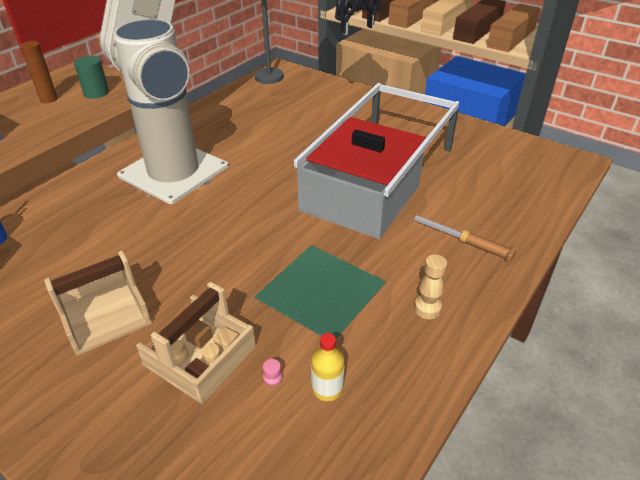

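View pics/top0.png

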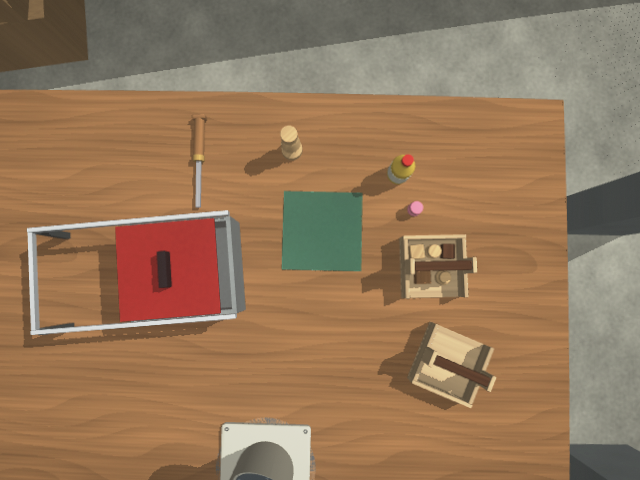

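```bash
cat > det.py <<'E'
from h import *
def rect(c,m,z,roi):
    """min-area rectangle of the mask's biggest blob, cast on z: centre, sizes, yaw of its long side, px box"""
    mm=np.zeros(m.shape,np.uint8); x0,y0,x1,y1=roi; mm[y0:y1,x0:x1]=m[y0:y1,x0:x1]*255
    k=max(cv2.findContours(mm,0,1)[0],key=cv2.contourArea)
    P=np.array([onz(c,p[0],z) for p in k]).astype(np.float32)
    r=cv2.minAreaRect(P); b=cv2.boxPoints(r)
    e=[b[1]-b[0],b[2]-b[1]]; e=max(e,key=np.linalg.norm)
    return np.round(r[0],4),np.round(r[1],4),np.degrees(np.arctan2(e[1],e[0])).round(2),cv2.boundingRect(k)
E
python3 - <<'E'
from det import *
t=snap('top'); s=snap('scene')
hv=cv2.cvtColor(t['image'],cv2.COLOR_RGB2HSV); H,S,V=[hv[:,:,i].astype(int) for i in range(3)]
red=((H<6)|(H>174))&(S>170)&(V>90)
print('cover',rect(t,red,.136,(90,200,250,340)))
print('handle',rect(t,(V<45),.170,(140,240,190,300)))
al=(S<30)&(V>165); print('rails',rect(t,al,.145,(10,200,250,345)))
print('mat',rect(t,(H>60)&(H<95)&(S>80),.003,(270,180,375,280)))
bar=(V<100)&(S>90)
print('bar',rect(t,bar,.126,(412,256,480,275)))
a=cv2.resize(t['image'][220:310,390:490],None,fx=4,fy=4,interpolation=cv2.INTER_CUBIC)
b=cv2.resize(s['image'][275:405,130:270],None,fx=2.8,fy=2.77,interpolation=cv2.INTER_CUBIC)
cv2.imwrite('pics/crop1.png',np.hstack([a,b[:360,:390]])[:,:,::-1])
E
```

```text
cover (array([0.4766, 0.2207]), array([0.2114, 0.225 ]), np.float32(-83.67), (116, 219, 105, 103))Traceback (most recent call last):
  File "<stdin>", line 6, in <module>
  File "det.py", line 5, in rect
    k=max(cv2.findContours(mm,0,1)[0],key=cv2.contourArea)
ValueError: max() iterable argument is empty
```

Run:
```python
from det import *
t=snap('top'); s=snap('scene')
hv=cv2.cvtColor(t['image'],cv2.COLOR_RGB2HSV); H,S,V=[hv[:,:,i].astype(int) for i in range(3)]
print(hv[270,164], hv[265,445],hv[228,150],hv[250,236])
def go(n,*a):
    try: print(n,*rect(t,*a))
    except Exception as e: print(n,e)
go('handle',(V<70),.170,(140,240,190,300))
go('rails',(S<40)&(V>165),.145,(10,200,250,345))
go('mat',(H>60)&(H<95)&(S>80),.003,(270,180,375,280))
go('bar',(V<100)&(S>90),.126,(412,258,480,274))
a=cv2.resize(t['image'][220:310,390:490],None,fx=4,fy=4,interpolation=cv2.INTER_CUBIC)
b=cv2.resize(s['image'][275:405,130:270],None,fx=2.8,fy=2.77,interpolation=cv2.INTER_CUBIC)
cv2.imwrite('pics/crop1.png',np.hstack([a,b[:360,:390]])[:,:,::-1])
```

```text
[ 3 50 61] [ 11 126  95] [  2 178 172] [ 38   9 111]
handle [0.477  0.2159] [0.0773 0.0268] 6.1 (157, 251, 14, 37)
rails [0.4685 0.3025] [0.2404 0.4581] -83.62 (27, 210, 209, 125)
mat [ 0.5861 -0.1231] [0.1955 0.1951] 89.98 (282, 192, 79, 79)
bar [ 0.4996 -0.3967] [0.0246 0.1285] -85.49 (415, 260, 58, 14)
```

View pics/crop1.png

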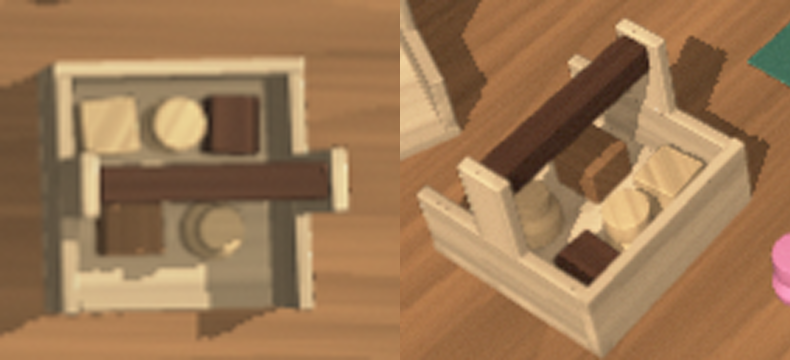

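```bash
cat >> h.py <<'E'
BY=np.radians(6.38); BO=np.array([.4807,.1932])
def b2w(x,y): return BO+x*np.array([np.cos(BY),np.sin(BY)])+y*np.array([-np.sin(BY),np.cos(BY)])
def pick(p,yaw):
    """top-down orientation with the tool's y along yaw or its opposite, whichever needs least joint travel"""
    q=np.array(manip.get_joint_positions()); best=None
    for a in (yaw,yaw+np.pi):
        s=manip.solve_ik(list(p),list(down(a).as_rotvec()))
        if s is not None and (best is None or np.abs(s-q).max()<best[0]): best=(np.abs(s-q).max(),a)
    return down(best[1])
def tcp(g,rot): return np.array(g)-.003*rot.as_matrix()[:,2]
def stat(n=''): print(n,round(manip.get_time(),2),np.round(manip.get_position(),4),np.round(manip.get_contact_force(),1),round(manip.get_width(),4),np.round(manip.get_joint_positions(),2))
E
python3 - <<'E'
from h import *
from det import *
t=snap('top')
for z,ps in((.128,[(82,152),(348,148),(82,215),(348,210)]),(.06,[(55,62),(303,62)])):
    print([onz(t,(390+x/4-.4,220+y/4-.4),z).round(4).tolist() for x,y in ps])
h=np.r_[b2w(0,.0245),.166]; r=pick(h,BY+np.pi/2); rv=r.as_rotvec()
g=lambda xy,z: list(tcp(np.r_[xy,z],r))
manip.command_gripper(.06,60)
manip.move_to(g(h[:2],.23),list(rv)); stat('above')
manip.servo_line(g(h[:2],.163),rate=.1); stat('at')
manip.command_gripper(0,50); stat('grip')
manip.servo_line(g(b2w(0,.19),.163),rate=.12); stat('slid')
manip.servo_line(g(b2w(0,.212),.163),rate=.03); stat('end')
manip.command_gripper(.06); manip.servo_line(g(b2w(0,.212),.24),rate=.15); stat('up')
E
```

```text
[[0.5164, -0.322], [0.5222, -0.4711], [0.4813, -0.3223], [0.4875, -0.471]]
[[0.5735, -0.319], [0.577, -0.4678]]
above 2.42 [0.478  0.2182 0.2331] [-0.1  0.4 -0.3] 0.0601 [ 0.41  0.3   1.87  0.    0.97 -1.28]
at 3.23 [0.4783 0.2178 0.1663] [0.7 0.2 0.4] 0.0601 [ 0.4   0.4   1.91  0.    0.83 -1.28]
grip 3.67 [0.4783 0.2178 0.1668] [-1.   1.7  6. ] 0.0195 [ 0.4   0.4   1.91  0.    0.83 -1.28]
slid 5.21 [0.4601 0.3828 0.1668] [-1.1  1.7  5.9] 0.0193 [ 0.67  0.49  1.75  0.    0.9  -1.01]
end 6.09 [0.458  0.4015 0.1668] [  2.8 -13.3   9.9] 0.0191 [ 0.7   0.51  1.72 -0.    0.91 -0.98]
up 7.22 [0.4567 0.4036 0.2424] [-0.3 -0.7 -0.7] 0.0596 [ 0.7   0.41  1.67  0.    1.06 -0.98]
```

```bash
cat >> h.py <<'E'
TY=np.radians(2.3)
def pourpose(th,rd,lip=np.array([.045,.17]),by=-.008):
    """tool pose holding the tote's lip over the bin at bin x, z = lip, tipped th about its bar; rd: down orientation at bin yaw"""
    c,s=np.cos(th),np.sin(th)
    off=np.array([-.075*c+.114*s,-.075*s-.114*c]); g=lip-off
    ax=np.array([-np.sin(BY),np.cos(BY),0]); r=R.from_rotvec(-th*ax)*rd
    return tcp(np.r_[b2w(g[0],by),g[1]],r),r
E
python3 - <<'E'
from det import *
t=snap('top')
hv=cv2.cvtColor(t['image'],cv2.COLOR_RGB2HSV); H,S,V=[hv[:,:,i].astype(int) for i in range(3)]
B=np.array([.5018,-.3966])
r=pick(np.r_[B,.2],TY); rv=list(r.as_rotvec()); a=manip.get_joint_positions()
manip.servo_line([.50,.2,.32],rate=.25)
manip.move_to(list(tcp(np.r_[B,.2],r)),rv); stat('above')
y=r.as_matrix()[:,1]; rd=down(np.arctan2(y[1],y[0])-TY+BY)
for th in np.radians([0,25,40,52]):
    p,q=pourpose(th,rd); s=manip.solve_ik(list(p),list(q.as_rotvec())); print(p.round(3),None if s is None else np.round(s,2))
E
```

```text
above 10.49 [ 0.5025 -0.3957  0.2033] [ 0.2 -0.5 -0.3] 0.06 [-0.69  0.5   1.63  0.    1.01 -0.73]
[0.601 0.199 0.287] [ 0.3   0.4   1.58 -0.    1.16  0.19]
[0.545 0.192 0.308] [ 0.37  0.15  1.95 -0.18  0.63  0.39]
[0.509 0.188 0.308] [ 0.44  0.05  2.16 -0.7   0.33  0.93]
[0.481 0.185 0.301] [0.51 0.04 2.33 4.42 0.33 2.13]
```

```bash
cat >> h.py <<'E'
def pour2(th,phi,sg,z=.17,back=.045,c0=(0,-.008)):
    """tool pose, tote's open side facing world yaw phi, tipped th, lip centre 'back' behind the opening's centre; sg=0/1 tool flip"""
    u=np.array([np.cos(phi),np.sin(phi)]); x=-u   # tote x axis
    c,s=np.cos(th),np.sin(th)
    # tote-x and z of the lip from the bar
    lx,lz=-.075*c+.114*s,-.075*s-.114*c
    g=np.r_[b2w(*c0)-back*u-lx*x, z-lz]
    ax=np.array([-x[1],x[0],0]); rd=down(phi+np.pi*(1-sg))
    r=R.from_rotvec(-th*ax)*rd
    return tcp(g,r),r
E
python3 - <<'E'
from h import *
for phi in range(-180,180,10):
  for sg in(0,1):
    qs=[]
    for th in range(0,51,5):
        p,q=pour2(np.radians(th),np.radians(phi)+BY,sg); qs.append(manip.solve_ik(list(p),list(q.as_rotvec())))
    if any(s is None for s in qs): continue
    qs=np.array(qs); print(phi,sg,'jump',np.abs(np.diff(qs,axis=0)).max().round(2),'j5min',qs[:,4].min().round(2),qs[0].round(2),qs[-1].round(2))
E
```

```text
-160 0 jump 1.03 j5min 0.16 [ 0.37  0.4   1.58  0.    1.16 -0.09] [ 0.26  0.02  2.32  1.97  0.16 -2.1 ]
-150 0 jump 0.45 j5min 0.34 [ 0.4   0.4   1.58 -0.    1.16 -0.24] [ 0.15  0.04  2.3   1.6   0.36 -1.93]
-140 0 jump 0.29 j5min 0.51 [ 0.43  0.39  1.6  -0.    1.15 -0.38] [ 0.06  0.07  2.26  1.43  0.55 -1.94]
-130 0 jump 0.23 j5min 0.66 [ 0.46  0.38  1.62  0.    1.15 -0.52] [-0.    0.12  2.21  1.3   0.73 -1.99]
-120 0 jump 0.18 j5min 0.79 [ 0.49  0.36  1.64  0.    1.14 -0.67] [-0.05  0.17  2.15  1.19  0.88 -2.04]
-120 1 jump 0.18 j5min 0.79 [ 0.49  0.36  1.64 -0.    1.14  2.47] [-0.05  0.17  2.15  1.19  0.88  1.1 ]
-110 0 jump 0.15 j5min 0.9 [ 0.51  0.34  1.67 -0.    1.13 -0.82] [-0.07  0.22  2.08  1.09  1.02 -2.1 ]
-110 1 jump 0.15 j5min 0.9 [ 0.51  0.34  1.67 -0.    1.13  2.32] [-0.07  0.22  2.08  1.09  1.02  1.04]
-100 0 jump 0.13 j5min 0.98 [ 0.54  0.31  1.71  0.    1.12 -0.97] [-0.08  0.27  2.01  1.    1.15 -2.15]
-100 1 jump 0.13 j5min 0.98 [0.54 0.31 1.71 0.   1.12 2.17] [-0.08  0.27  2.01  1.    1.15  0.99]
-90 0 jump 0.12 j5min 1.05 [ 0.56  0.29  1.75  0.    1.11 -1.13] [-0
[... 3119 characters left out ...]
mp 0.12 j5min 1.03 [ 0.14  0.29  1.75 -0.    1.11 -2.07] [ 0.76  0.32  1.94 -0.94  1.23 -0.96]
130 0 jump 0.14 j5min 0.96 [0.16 0.32 1.71 0.   1.12 0.92] [ 0.76  0.27  2.01 -1.02  1.11  2.13]
130 1 jump 0.14 j5min 0.96 [ 0.16  0.32  1.71  0.    1.12 -2.22] [ 0.76  0.27  2.01 -1.02  1.11 -1.01]
140 0 jump 0.16 j5min 0.87 [ 0.18  0.34  1.67 -0.    1.13  0.77] [ 0.75  0.21  2.09 -1.12  0.98  2.07]
140 1 jump 0.16 j5min 0.87 [ 0.18  0.34  1.67  0.    1.13 -2.37] [ 0.75  0.21  2.09 -1.12  0.98 -1.07]
150 0 jump 0.19 j5min 0.75 [0.21 0.36 1.64 0.   1.14 0.62] [ 0.72  0.16  2.15 -1.22  0.83  2.02]
150 1 jump 0.19 j5min 0.75 [ 0.21  0.36  1.64 -0.    1.14 -2.52] [ 0.72  0.16  2.15 -1.22  0.83 -1.12]
```

Run:
```python
from h import *
B=np.array([.5018,-.3966]); r=R.from_rotvec(manip.get_ee_rot()); print(r.as_matrix()[:,1].round(3))
g=lambda xy,z: list(tcp(np.r_[xy,z],r))
manip.servo_line(g(B,.116),rate=.1); stat('at')
manip.command_gripper(0,90); stat('grip')
manip.servo_line(g(B,.15),rate=.05); stat('lift')
manip.servo_line(g(B,.30),rate=.15); stat('up')
snap('scene','lift.png')
```

```text
[0.999 0.042 0.   ]
at 11.48 [ 0.5022 -0.3969  0.1196] [ 0.8 -0.4  0. ] 0.0599 [-0.69  0.61  1.67  0.    0.86 -0.73]
grip 11.92 [ 0.5023 -0.3969  0.1198] [0.2 1.  5.8] 0.0209 [-0.69  0.61  1.67  0.    0.86 -0.73]
lift 12.75 [ 0.5016 -0.3964  0.1528] [-0.6 -0.4 -6.2] 0.0206 [-0.69  0.56  1.66  0.    0.92 -0.73]
up 13.9 [ 0.5012 -0.3961  0.3017] [-0.2  0.4 -7.3] 0.0205 [-0.69  0.4   1.55  0.    1.19 -0.73]
```

View pics/lift.png

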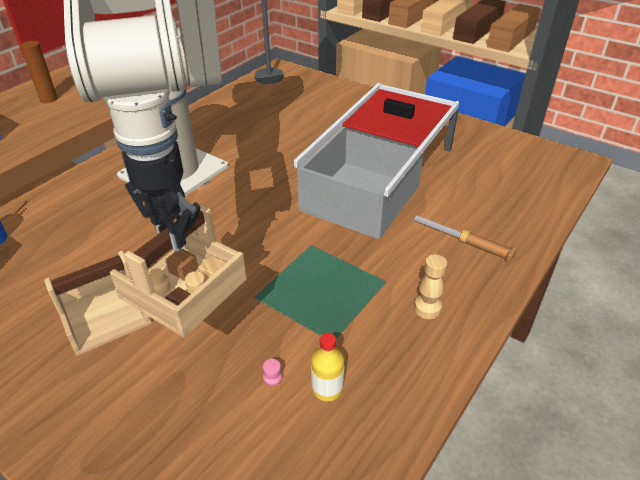

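Run:
```python
from h import *
phi=np.radians(90)+BY
def P(th,**k):
    p,r=pour2(np.radians(th),phi,0,z=.172,**k); return list(p),list(r.as_rotvec())
manip.servo_line(*P(0),rate=.15); stat('over')
snap('top','over.png')
```

```text
over 17.18 [0.495  0.0657 0.289 ] [-0.6 -0.5 -6.5] 0.0206 [ 0.11  0.19  1.87 -0.    1.08  1.57]
```

View pics/over.png

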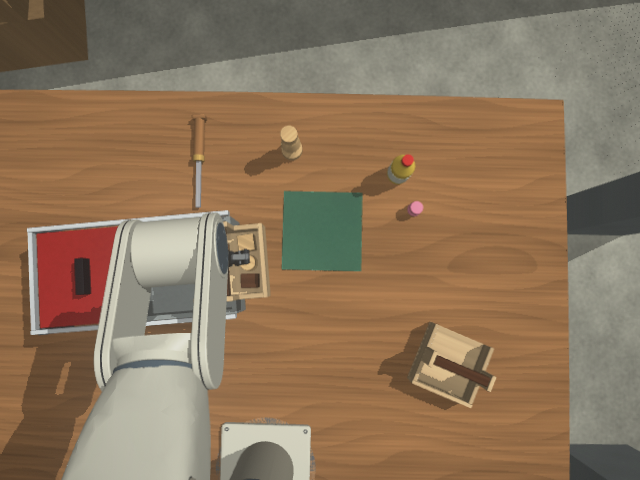

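Run:
```python
from h import *
phi=np.radians(90)+BY
def P(th,**k):
    p,r=pour2(np.radians(th),phi,0,z=.172,**k); return list(p),list(r.as_rotvec())
for th,rate in((10,.08),(20,.05),(28,.03),(36,.03),(44,.03),(51,.03)):
    manip.servo_line(*P(th),rate=rate)
manip.hold(1); stat('tipped')
snap('scene','tip.png')
```

```text
tipped 22.43 [0.4817 0.184  0.3039] [ 0.   1.  -4.1] 0.0205 [ 0.7   0.46  1.71 -0.7   1.57  2.38]
```

View pics/tip.png

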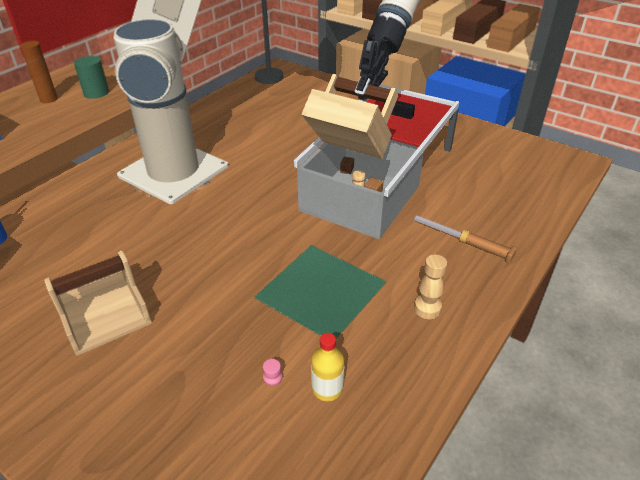

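Run:
```python
from h import *
phi=np.radians(90)+BY
for th,z in((25,.19),(0,.2)):
    p,r=pour2(np.radians(th),phi,0,z=z); manip.servo_line(list(p),list(r.as_rotvec()),rate=.08)
rd=down(np.radians(270)); M=np.array([.5861,-.1231])
manip.servo_line(list(tcp(np.r_[M,.26],rd)),list(rd.as_rotvec()),rate=.15); manip.hold(.3); stat('mat')
a=snap('scene')['image']; b=snap('top')['image']
x=cv2.resize(a[60:360,240:540],(400,400)); y=cv2.resize(b[180:340,100:380],(400,229))
o=np.zeros((400,800,3),np.uint8); o[:,:400]=x; o[:229,400:]=y
cv2.imwrite('pics/mat.png',o[:,:,::-1])
```

```text
mat 26.23 [ 0.5861 -0.1228  0.2632] [ 0.1  0.3 -4.3] 0.0208 [-0.23  0.37  1.68  0.    1.09  1.34]
```

View pics/mat.png

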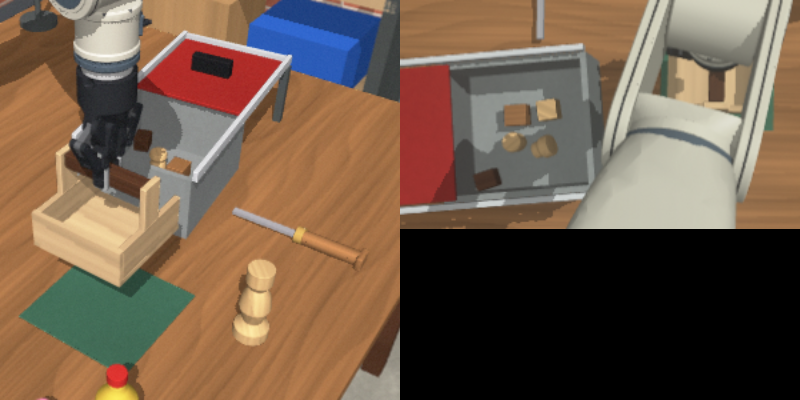

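Run:
```python
from h import *
rd=down(np.radians(270)); M=np.array([.5861,-.1231]); g=lambda z: list(tcp(np.r_[M,z],rd))
manip.servo_line(g(.135),rate=.1); manip.servo_line(g(.124),rate=.03); manip.hold(.2)
f0=manip.get_contact_force()[2]
for z in np.arange(.123,.1139,-.001):
    manip.servo_line(g(z),rate=.02); f=manip.get_contact_force()[2]
    if f-f0>3: break
stat('down %.3f f0 %.1f'%(z,f0)); manip.hold(.3); stat()
snap('scene','down.png')
```

```text
down 0.119 f0 -4.9 29.69 [ 0.5861 -0.1231  0.1228] [-3.3 -0.4  4.3] 0.0207 [-0.23  0.56  1.77  0.    0.82  1.34]
 29.99 [ 0.5862 -0.1231  0.1228] [-3.5  1.4  5.2] 0.0207 [-0.23  0.56  1.77  0.    0.82  1.34]
```

Run:
```python
from det import *
manip.command_gripper(.06); manip.hold(.2)
p=np.array(manip.get_position()); manip.servo_line(list(p+[0,0,.15]),rate=.15)
manip.set_joints([1.219,.423,1.63,0,1.089,-.019]); manip.hold(.3); stat('away')
t=snap('top'); s=snap('scene')
hv=cv2.cvtColor(t['image'],cv2.COLOR_RGB2HSV); H,S,V=[hv[:,:,i].astype(int) for i in range(3)]
a=cv2.resize(t['image'][170:300,20:390],(780,274)); b=cv2.resize(s['image'][60:420,20:560],(480,320))
o=np.zeros((594,780,3),np.uint8); o[:274]=a; o[274:,:480]=b; c=cv2.resize(t['image'][180:280,270:370],(300,300),interpolation=2); o[274:574,480:]=c
cv2.imwrite('pics/fin.png',o[:,:,::-1])
```

```text
away 35.0 [0.2044 0.5904 0.2533] [ 0.3 -0.  -0.7] 0.06 [ 1.22  0.42  1.63 -0.    1.09 -0.02]
```

View pics/fin.png

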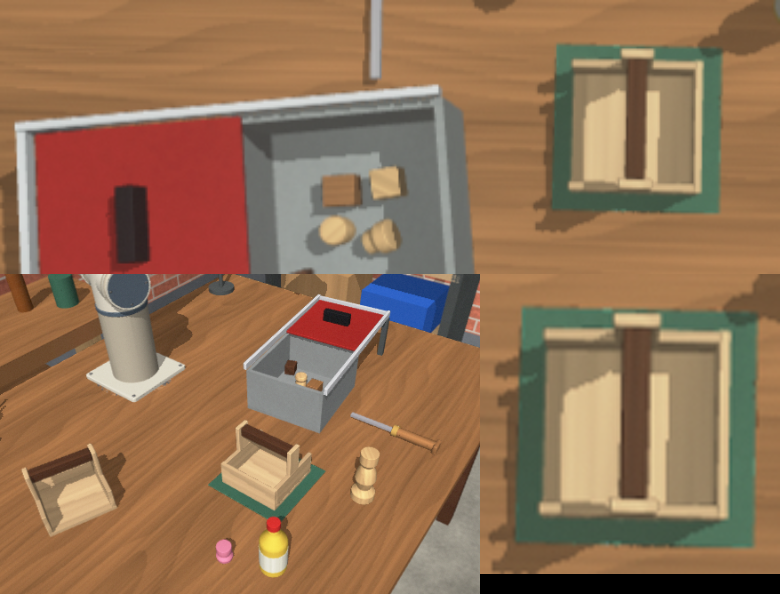

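```bash
python3 -c "
from rig import manip
print(manip.sign_off())"
```

```text
the job is handed in; nothing more can be done
None
```

The job is handed in, about 35 s in by the robot's clock: the cover is fully open, all five offcuts are in the bin, and the empty tote stands upright and centred on the mat with the baluster, glue bottle and gouge undisturbed; no verdict was returned.

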